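# Make up the lens kit and the detector kit on the optics bench

## Robot

A 7-joint arm with a two-finger parallel gripper is mounted at the origin on the work surface. World frame = base frame: x ahead of the robot, y to its left, z up, the work surface at z = 0. Lengths are in m, angles in rad, forces in N, time in s.
With the tool pointing down it reaches from about 0.35 to 0.9 m from the base axis. Payload 19.9 kg.
Tool frame: the origin (TCP) lies where the fingers leave the gripper's body, on its centre line; the fingertips stand 97 mm ahead of it and the grasp point (between the pads) lies 78 mm ahead of it; z points along the fingers, y is the line along which they close (so a half turn about z gives the same grasp; the last joint's range is limited). The gripper opens to 94 mm and grips with 3 to 60 N. Pads are 16 mm wide; open, the fingers measure 119 mm over their backs; the gripper's body (75 mm by 177 mm) begins 78 mm behind the grasp point.
Start: joints at [1.131, 0.417, -0.01, 1.614, 0.005, 1.111, -0.053], TCP at [0.242, -0.576, 0.303] pointing down, gripper open.
Joint ranges: [-2.81, 2.81], [-0.39, 2.02], [-1.27, 1.25], [0.06, 2.57], [-1.19, 4.33], [0.19, 2], [-2.82, 2.82]. Speed limits (rad/s): [1.89, 1.89, 2.39, 2.39, 3.01, 3.01, 3.01].

## Interface

Orientations are given as a rotation vector (axis times angle).
In Python, from plant import ctrl, capture gives the robot as it stands.
- The arm moves only by the shell command python3 -m handwheel 'ROWS' [FORCE]. ROWS is rows parted by semicolons, their numbers by spaces, 1 to 8 of them, each of 5 numbers: the opening from 0.0 (shut) to 1.0 (fully open), then dx, dy, dz in m, then a turn about the tool's z in rad; each row shifts and turns the commanded pose from where the row before left it, along the tool's axes as they then stand; what a row does not reach is not made up. A row lasts 1/12 s, in which the tool goes at most 0.0417 m and 0.125 rad, less where a joint would pass 70% of its speed; a pose out of reach is approached as far as the arm can. The fingers move at their own pace and stop on an object; FORCE is the grip in N (left out, the last holds). Time passes only in rows, so rows that do not move let the fingers close. It prints the time, the measured TCP pose, the force, the opening and the grip force at its end.
- ctrl.sense(): the state, without advancing time (a new reading comes with each control period).
- capture(name): name is "side" or "top" or "wrist"; returns a dict with "image" (400x640x3 uint8, red, green, blue), "fx", "fy", "cx", "cy" (pixels), "extrinsics" (4x4, takes a point from world to camera coordinates); the wrist camera has in their place "T_tool_cam" (4x4, takes a point from camera to tool coordinates, whose origin is the TCP and whose axes are the flange's). Camera axes: x right, y down, z forward; pixel columns grow to the right and rows downward; lengths in m; the calibration is good to about 2 mm. The wrist camera is an equidistant fisheye: a pixel r from the principal point sees the ray r / f radians off the axis. A picture is of the moment at which its call begins: read the wrist's pose just before it. There is no depth.
- ctrl.sign_off(): hands the job in; it is judged then, once.
The state is a dict: "time": time; "joint_positions": joint angles; "joint_velocities": joint speeds; "joint_torque": joint torques, N m; "ee_pos": TCP position; "orientation": TCP orientation; "contact_force": force on the tool from outside, world axes, zero at the start; "ft_torque": the same for the moment, N m; "finger_gap": opening from 0.0 (shut) to 1.0 (fully open); "grasp_force": force on a finger pad.
Only numpy, scipy, OpenCV 4.12 (cv2) and the standard library are available. Lean on these libraries where they do the work, as an engineer would, in place of code of your own. Each camera call takes 0.05 s, during which the arm holds its last target. There are 200 camera calls.

## Task

Make up two optics kits from the loose parts on the bench, each part standing upright on the floor of its own pocket. The tray with three pockets gets the lens mount in its widest pocket, the short fat post holder in its middle pocket and the rail carriage in its other end pocket; the tray with two pockets gets the brass detector block in its wide pocket and the tall slim post holder in its narrow one. Leave the cover plate, the lens tube and the tee adaptor where they lie, and let go of everything at the end.

Things in the scene. Friction and masses are not known exactly. Their poses are not given: they have to be found in the camera images.
- lens_tray: Grey tray, three pockets in a row along y, 211 mm long, 75 mm wide (x). Fixed. Floor 3 mm thick; walls and dividers 4 mm thick, tops 10 mm above the bench; pockets 67 mm inside along x. Origin at its middle on the bench, z up, yaw within 0.35 rad of 0. Pockets: widest, 85 mm long, centre y +59 mm; middle, 55 mm, y -15 mm; other end, 55 mm, y -74 mm.
- detector_tray: Grey tray, two pockets in a row along y, 152 mm long, 75 mm wide (x). Fixed. Floor 3 mm thick; walls and dividers 4 mm thick, tops 10 mm above the bench; pockets 67 mm inside along x. Origin at its middle on the bench, z up, yaw within 0.35 rad of 0. Wide pocket, 85 mm long, centre at y +29.5 mm; narrow pocket, 55 mm long, centre at y -44.5 mm.
- lens_mount: Lens mount: upright black square frame, 50 mm wide (y), 16 mm thick (x), 54 mm high, with a round glass lens in it and a foot 26 mm (x) by 50 mm (y), 8 mm high. The frame's top 13 mm (z 41 to 54 mm) is solid and can be pinched across its thickness, along x. About 90 g. Upright; origin at the centre of its underside, z up, start yaw within 0.5 rad of 0.
- short_holder: Short fat post holder: black cylinder 38 mm in diameter, 50 mm high, with a foot flange 44 mm across and 6 mm high, a dark bore mark in the top and a small steel thumbscrew standing out 9 mm at +y, 37 mm above the underside. Can be gripped along x. About 120 g. Upright; origin at the centre of its underside, z up, start yaw within 0.5 rad of 0.
- carriage: Rail carriage: aluminium block 46 mm (x) by 36 mm (y), 16 mm high, with a black round clamping knob 18 mm in diameter standing on its middle from z 16 to z 50 mm, by which it is lifted. It fits a 55 mm pocket only with its 46 mm side across the tray (along the tray's x). About 100 g. Upright; origin at the centre of its underside, z up, start yaw within 0.5 rad of 0.
- detector: Detector: brass block 24 mm (x) by 32 mm (y), 45 mm high, with a steel socket 14 mm in diameter on its top that reaches z 57 mm. About 160 g. Upright; origin at the centre of its underside, z up, start yaw within 0.5 rad of 0.
- tall_holder: Tall slim post holder: black cylinder 28 mm in diameter, 80 mm high, with a foot flange 34 mm across and 6 mm high, a dark bore mark in the top and a small steel thumbscrew standing out 9 mm at +y, 67 mm above the underside. Can be gripped along x. About 110 g. Upright; origin at the centre of its underside, z up, start yaw within 0.5 rad of 0.
- cover_plate: Bystander: flat black plate 50 by 40 mm, 8 mm thick, with four steel screw heads. To be left where it lies. Origin at the centre of its underside.
- lens_tube: Bystander: low black disc-shaped lens tube, 34 mm in diameter, 12 mm high, with glass in its top. To be left where it lies. Origin at the centre of its underside.
- tee_adaptor: Bystander: small steel T-shaped adaptor lying flat, 42 mm long (y), its stem reaching 21 mm towards +x, 12 mm high. To be left where it lies. Origin under the middle of the 42 mm bar.

How it is judged:
By the outcome, as a careful person would: the job done as asked, in the order asked, and still so for the second after the job is handed in, with the robot touching nothing.
It also fails if it takes over 115 s, if anything falls off the work surface, if the arm or the gripper's body presses on something with over 40 N, if the wrist force passes 120 N, or if a joint passes its speed limit or range.

## Working session

There is one attempt and no reset: what is moved stays moved. The work goes in short steps, Python scripts to look and compute and a shell command to move; the robot and the scene stay as the last step left them, time stands still between calls to the robot, and variables do not carry over. Pictures are saved under pics/ and viewed, at most 14 in all, crops included, and the job is handed in when it is done.

```bash
ls; mkdir -p pics; python3 - <<'E'
from plant import ctrl,capture
import cv2,numpy as np,pickle
s=ctrl.sense();print(s)
for n in("top","side"):
    c=capture(n);cv2.imwrite(f"pics/{n}0.png",c["image"][:,:,::-1]);pickle.dump(c,open(f"{n}0.pkl","wb"))
    print(n,c["fx"],c["fy"],c["cx"],c["cy"],np.round(c["extrinsics"],4).tolist())
E
```

```text
pics
{'time': 0.0, 'joint_positions': array([ 1.13146334,  0.41793587, -0.01030242,  1.61417986,  0.00469614,
        1.11073022, -0.05300155]), 'joint_velocities': array([-0.00036247, -0.00078332,  0.00127106,  0.00066468, -0.00067696,
        0.00071625,  0.00044729]), 'joint_torque': array([ 1.10827030e-03, -8.51241302e+01,  6.39442876e-01, -4.25992405e+01,
       -4.87882644e-02,  1.85885135e-02,  1.87585274e-04]), 'ee_pos': array([ 0.24202944, -0.57594077,  0.30204662]), 'orientation': array([-3.07848182e+00, -6.20574465e-01,  5.17401325e-04]), 'contact_force': array([-0.33466919, -0.29160961,  0.82682087]), 'ft_torque': array([-0.00141094, -0.00367979, -0.01325814]), 'grasp_force': 0.0, 'finger_gap': 0.9928541241259845}
top 378.6874082849848 378.6874082849848 317.52332499356714 202.16575328961682 [[-0.0155, -0.9998, 0.0095, 0.002], [-0.9833, 0.0135, -0.1816, 0.5212], [0.1815, -0.0121, -0.9833, 0.9737], [0.0, 0.0, 0.0, 1.0]]
side 460.48619890337676 460.48619890337676 323.3411329605749 203.24065516272978 [[-0.9876, -0.1568, -0.0029, 0.5115], [-0.1189, 0.7604, -0.6385, 0.1037], [0.1023, -0.6302, -0.7696, 0.9866], [0.0, 0.0, 0.0, 1.0]]
```

View pics/top0.png

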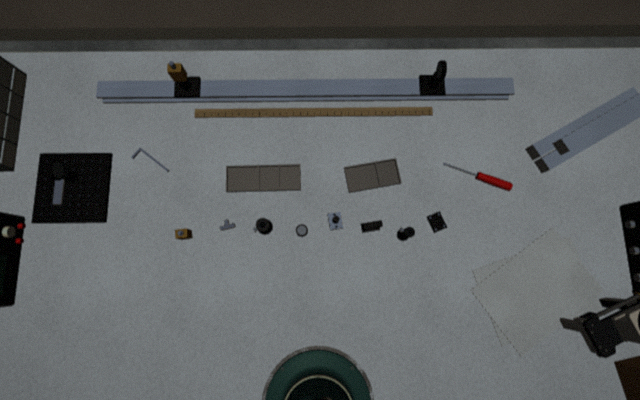

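View pics/side0.png

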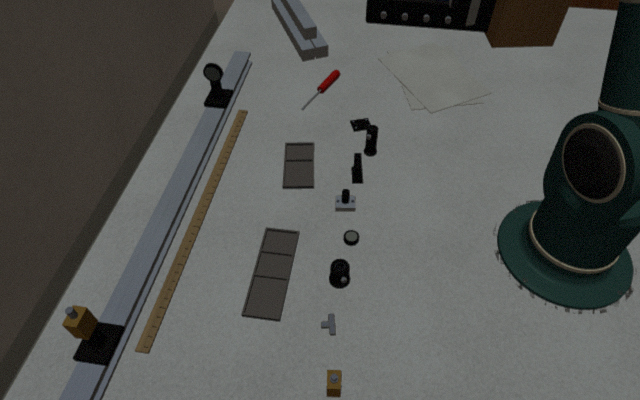

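```bash
python3 - <<'E'
import cv2
im=cv2.imread("pics/top0.png")
for n,x in(("a",165),("b",315)):
    c=im[150:250,x:x+140];c=cv2.convertScaleAbs(c,alpha=1.5)
    cv2.imwrite(f"pics/c{n}.png",cv2.resize(c,None,fx=5.7,fy=5.7,interpolation=cv2.INTER_CUBIC))
E
```

```text
(no output)
```

View pics/ca.png

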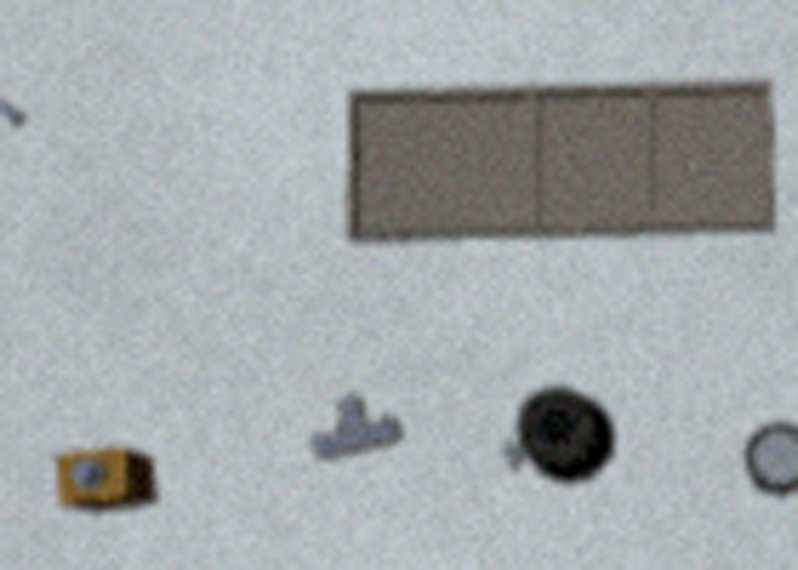

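View pics/cb.png

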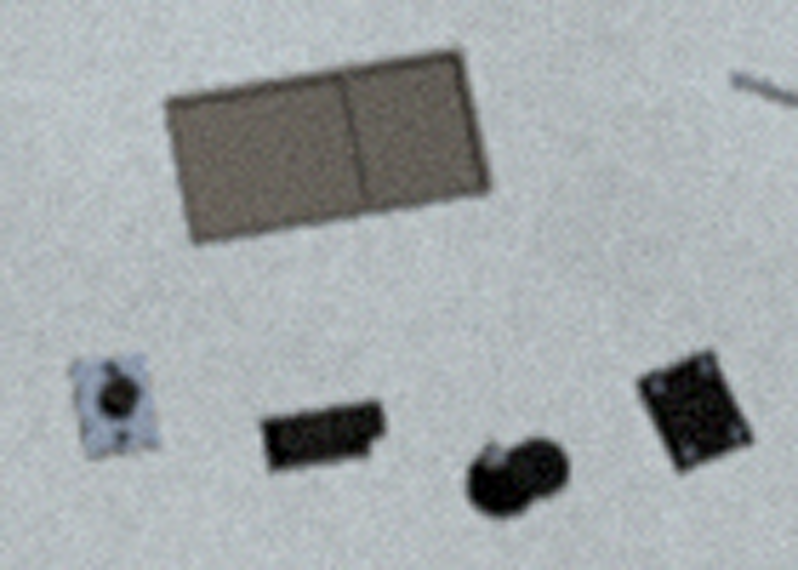

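```bash
cat > h.py <<'E'
import numpy as np,pickle,cv2
from scipy.spatial.transform import Rotation as Ro
def unp(c,u,v,z):
    E=c["extrinsics"];R=E[:3,:3];o=-R.T@E[:3,3]
    d=R.T@np.array([(u-c["cx"])/c["fx"],(v-c["cy"])/c["fy"],1]);return o+d*(z-o[2])/d[2]
def proj(c,p):
    q=c["extrinsics"]@np.r_[p,1];return np.array([c["fx"]*q[0]/q[2]+c["cx"],c["fy"]*q[1]/q[2]+c["cy"]])
def plan(x,y,psi,tz):
    """from measured pose to TCP (x,y,tz), tool-y heading psi: shift in present tool axes, and turn"""
    from plant import ctrl
    s=ctrl.sense();R=Ro.from_rotvec(s["orientation"]).as_matrix();p=s["ee_pos"]
    ps=np.arctan2(R[1,1],R[0,1]);d=R.T@(np.array([x,y,tz])-p)
    t=(ps-psi+np.pi)%(2*np.pi)-np.pi
    print("t%.2f pos"%s["time"],np.round(p,4),"psi %.3f"%ps,"d",np.round(d,4),"turn %.3f"%t,"q7 %.2f"%s["joint_positions"][6],"gap %.3f F %.1f"%(s["finger_gap"],s["grasp_force"]))
E
python3 - <<'E'
from h import *
T=pickle.load(open("top0.pkl","rb"));S=pickle.load(open("side0.pkl","rb"))
a=lambda u,v,z:unp(T,165+u/5.7,150+v/5.7,z)
b=lambda u,v,z:unp(T,315+u/5.7,150+v/5.7,z)
def show(n,P):
    for p in P: print(n,np.round(p,4),"side",np.round(proj(S,p)))
for n,f,P in(("tray1",a,[(350,92),(770,82),(775,230),(351,240)]),("tray2",b,[(165,98),(461,50),(491,190),(194,242)]),("carr",b,[(72,362),(143,352),(158,447),(90,458)])):
    z=.016 if n=="carr" else .01
    c=np.array([f(*q,z) for q in P]);r=cv2.minAreaRect((c[:,:2]*1000).astype(np.float32))
    e=c[0]+c[3]-c[1]-c[2]
    print(n,np.round(np.linalg.norm(c-np.roll(c,1,0),axis=1),4),"yaw",np.arctan2(-e[0],e[1]));show(n,[c.mean(0)])
show("det sock",[a(91,474,.057)]);show("det top",[a(57,455,.045),a(125,448,.045)])
show("short bore",[a(557,427,.05)]);show("screw tip",[a(511,455,.037)])
show("knob",[b(118,397,.05)]);show("lens",[b(263,420,.054),b(380,402,.054),b(385,437,.054)]);show("tall top",[b(540,467,.08)]);show("tall foot",[b(502,483,.0)]);show("tall screw",[b(494,452,.067)])
show("tee",[a(350,435,.006)]);show("cover",[b(697,412,.008)]);show("tube",[a(780,457,.012)])
print(np.round(-T["extrinsics"][:3,:3].T@T["extrinsics"][:3,3],3))
E
```

```text
tray1 [0.0755 0.2094 0.0757 0.2087] yaw 0.01133999340530074
tray1 [0.5993 0.1454 0.01  ] side [273. 270.]
tray2 [0.0747 0.1513 0.0732 0.1504] yaw 0.15786704102413876
tray2 [ 0.6035 -0.1636  0.01  ] side [300. 163.]
carr [0.0475 0.0349 0.0469 0.0333] yaw 0.13652053922970964
carr [ 0.4736 -0.0543  0.016 ] side [346. 201.]
det sock [0.4417 0.354  0.057 ] side [335. 374.]
det top [0.4521 0.3745 0.045 ] side [327. 388.]
det top [0.455 0.343 0.045] side [328. 369.]
short bore [0.4613 0.141  0.05  ] side [340. 266.]
screw tip [0.45   0.1642 0.037 ] side [344. 281.]
knob [ 0.4727 -0.0534  0.05  ] side [347. 192.]
lens [ 0.4604 -0.1205  0.054 ] side [356. 170.]
lens [ 0.468  -0.1755  0.054 ] side [355. 153.]
lens [ 0.4516 -0.177   0.054 ] side [362. 154.]
tall top [ 0.4339 -0.2419  0.08  ] side [373. 128.]
tall foot [ 0.4344 -0.2432  0.    ] side [370. 152.]
tall screw [ 0.4425 -0.2244  0.067 ] side [368. 137.]
tee [0.4644 0.2473 0.006 ] side [331. 326.]
cover [ 0.467  -0.3388  0.008 ] side [362. 124.]
tube [0.45   0.0383 0.012 ] side [352. 236.]
[0.336 0.007 1.052]
```

```bash
python3 -c "
from h import *
plan(.457,-.148,.137,.26)"
```

```text
t0.10 pos [ 0.242  -0.576   0.3021] psi -1.173 d [ 0.364  -0.3112  0.0424] turn -1.310 q7 -0.05 gap 0.997 F 0.0
```

```bash
R="1 .03 -.026 .0035 0"
python3 -m handwheel '1 .03 -.026 .0035 0;1 .03 -.026 .0035 0;1 .03 -.026 .0035 0;1 .03 -.026 .0035 0;1 .03 -.026 .0035 0;1 .03 -.026 .0035 0;1 .03 -.026 .0035 0;1 .03 -.026 .0035 0'
python3 -m handwheel '1 .03 -.026 .0035 0;1 .03 -.026 .0035 0;1 .03 -.026 .0035 0;1 .03 -.026 .0035 0;1 0 0 0 -.12;1 0 0 0 -.12;1 0 0 0 -.12;1 0 0 0 -.12'
python3 -m handwheel '1 0 0 0 -.12;1 0 0 0 -.12;1 0 0 0 -.12;1 0 0 0 -.12;1 0 0 0 -.12;1 0 0 0 -.12;1 0 0 0 -.11;1 0 0 0 0'
python3 - <<'E'
from h import *
plan(.457,-.148,.137,.26)
from plant import ctrl,capture
s=ctrl.sense();c=capture("wrist");c["p"]=s["ee_pos"];c["R"]=Ro.from_rotvec(s["orientation"]).as_matrix()
pickle.dump(c,open("w1.pkl","wb"));cv2.imwrite("pics/w1.png",cv2.convertScaleAbs(c["image"][:,:,::-1],alpha=1.5));print(c["fx"],c["cx"],c["cy"],np.round(c["T_tool_cam"],3))
E
```

```text
time: 0.77
ee_pos: [0.3831, -0.2896, 0.2745]
orientation: [3.08, 0.621, -0.0]
contact_force: [0.9, -0.3, -0.5]
finger_gap: 1.001
grasp_force: 0.0
time: 1.43
ee_pos: [0.4531, -0.1488, 0.2604]
orientation: [-2.839, -1.344, 0.001]
contact_force: [0.3, 0.1, 0.2]
finger_gap: 1.002
grasp_force: 0.0
time: 2.1
ee_pos: [0.453, -0.1491, 0.2604]
orientation: [-2.057, -2.374, 0.0]
contact_force: [-0.1, -0.8, 0.4]
finger_gap: 1.001
grasp_force: 0.0
t2.10 pos [ 0.453  -0.1491  0.2604] psi 0.143 d [0.0005 0.0041 0.0004] turn 0.006 q7 0.28 gap 1.001 F 0.0
309.70691628693146 319.18970467737614 201.38280197009698 [[-0.    -0.958 -0.287  0.084]
 [ 1.     0.    -0.001 -0.   ]
 [ 0.001 -0.287  0.958 -0.082]
 [ 0.     0.     0.     1.   ]]
```

View pics/w1.png

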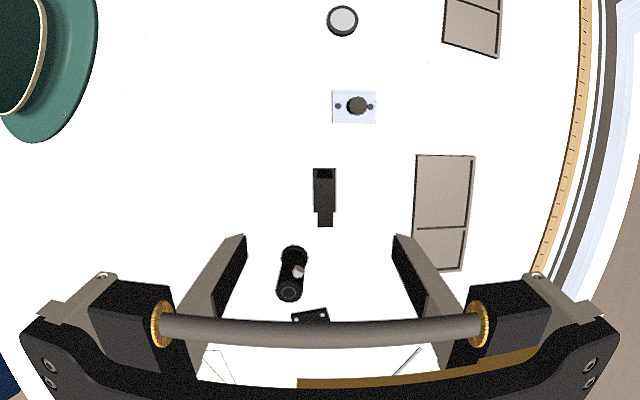

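```bash
cat >> h.py <<'E'
def wunp(c,u,v,z):
    x,y=u-c["cx"],v-c["cy"];r=np.hypot(x,y);th=r/c["fx"]
    d=np.array([np.sin(th)*x/r,np.sin(th)*y/r,np.cos(th)]);M=c["T_tool_cam"]
    o=c["p"]+c["R"]@M[:3,3];d=c["R"]@M[:3,:3]@d;return o+d*(z-o[2])/d[2]
E
python3 - <<'E'
from h import *
c=pickle.load(open("w1.pkl","rb"))
im=c["image"][150:310,270:390][:,:,::-1];im=cv2.convertScaleAbs(np.clip((im.astype(float)/90)**.6*255,0,255).astype(np.uint8))
cv2.imwrite("pics/w1c.png",cv2.resize(im,None,fx=3.7,fy=3.7,interpolation=cv2.INTER_CUBIC))
for u,v,z in((318,227,.054),(333,227,.054),(313,168,.008),(336,168,.008),(314,210,0.),(336,210,0),(291,294,.08),(358,106,.05)):print(u,v,np.round(wunp(c,u,v,z),4))
E
```

```text
318 227 [ 0.4554 -0.1783  0.054 ]
333 227 [ 0.4703 -0.1761  0.054 ]
313 168 [ 0.4426 -0.1283  0.008 ]
336 168 [ 0.4676 -0.1247  0.008 ]
314 210 [ 0.4506 -0.1789  0.    ]
336 210 [ 0.476  -0.1752  0.    ]
291 294 [ 0.4374 -0.2446  0.08  ]
358 106 [ 0.4757 -0.0554  0.05  ]
```

View pics/w1c.png

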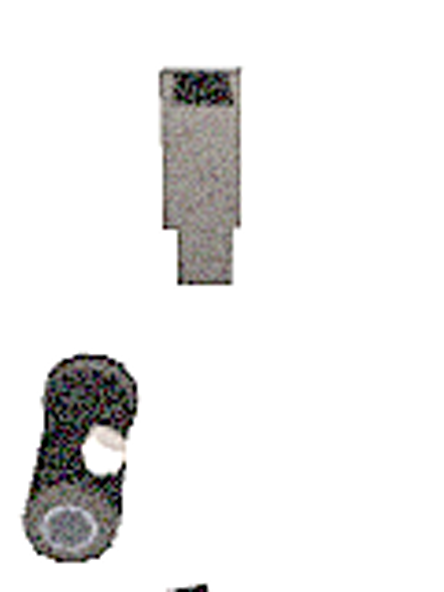

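```bash

python3 -m handwheel '1 -.0032 .0056 .0334 0;1 0 0 .0333 0;1 0 0 .0333 0;1 0 0 .0333 0;1 0 0 0 0;0 0 0 0 0;0 0 0 0 0;0 0 0 0 0' 25
python3 -m handwheel '0 0 0 0 0;0 0 0 0 0;0 0 0 0 0;0 0 0 0 0'
python3 -c "
from h import *
plan(.5987,.2045,.011,.127)"
```

```text
time: 2.82
ee_pos: [0.46, -0.1518, 0.1293]
orientation: [2.064, 2.365, 0.001]
contact_force: [1.5, -0.5, 0.1]
finger_gap: 0.82
grasp_force: 0.0
time: 3.15
ee_pos: [0.4593, -0.1516, 0.1278]
orientation: [2.064, 2.367, 0.0]
contact_force: [0.4, 0.6, 0.2]
finger_gap: 0.541
grasp_force: 0.0
t3.15 pos [ 0.4593 -0.1516  0.1278] psi 0.137 d [0.3338 0.1867 0.0008] turn 0.126 q7 0.14 gap 0.541 F 0.0
```

```bash

python3 -m handwheel '0 0 0 0 0;0 0 0 0 0;0 0 0 0 0;0 0 0 0 0;0 0 0 0 0;0 0 0 0 0;0 0 0 0 0;0 0 0 0 0'
python3 -c "
from h import *
plan(.5987,.2045,.011,.127)"
```

```text
time: 3.82
ee_pos: [0.4591, -0.1515, 0.1273]
orientation: [-2.064, -2.368, -0.0]
contact_force: [-0.3, 0.9, -1.1]
finger_gap: 0.165
grasp_force: 24.9
t3.82 pos [ 0.4591 -0.1515  0.1273] psi 0.137 d [3.336e-01 1.869e-01 3.000e-04] turn 0.126 q7 0.14 gap 0.165 F 24.9
```

```bash

python3 -m handwheel '0 0 0 -.03 0;0 0 0 -.03 0;0 0 0 -.03 0;0 0 0 0 0;0 .0334 .0187 0 0;0 .0334 .0187 0 0;0 .0334 .0187 0 0;0 .0334 .0187 0 0'
python3 -m handwheel '0 .0334 .0187 0 0;0 .0334 .0187 0 0;0 .0334 .0187 0 0;0 .0334 .0187 0 0;0 .0334 .0187 0 0;0 .0334 .0187 0 0;0 0 0 0 .12;0 0 0 0 .006'
python3 -c "
from h import *
plan(.5987,.2045,.011,.131)"
```

```text
time: 4.48
ee_pos: [0.5152, -0.0074, 0.2172]
orientation: [2.065, 2.367, -0.0]
contact_force: [0.6, -1.5, -0.6]
finger_gap: 0.165
grasp_force: 24.9
time: 5.15
ee_pos: [0.5984, 0.2073, 0.2164]
orientation: [-2.211, -2.23, 0.0]
contact_force: [0.4, -1.0, -0.7]
finger_gap: 0.163
grasp_force: 24.9
t5.15 pos [0.5984 0.2073 0.2164] psi 0.008 d [-0.0029  0.0004  0.0854] turn -0.003 q7 -0.61 gap 0.163 F 24.9
```

```bash

python3 -m handwheel '0 -.002 0 .03 0;0 0 0 .03 0;0 0 0 .015 0;0 0 0 .008 0;0 0 0 .002 0;0 0 0 0 0;0 0 0 0 0'
python3 -c "
from h import *
plan(.5987,.2045,.011,.131)"
```

```text
time: 5.73
ee_pos: [0.5994, 0.203, 0.1337]
orientation: [2.208, 2.233, 0.002]
contact_force: [1.0, 0.0, -0.4]
finger_gap: 0.166
grasp_force: 24.9
t5.73 pos [0.5994 0.203  0.1337] psi 0.011 d [ 0.0015 -0.0007  0.0027] turn 0.000 q7 -0.65 gap 0.166 F 24.9
```

```bash

python3 -m handwheel '0 0 0 .002 0;0 0 0 .0015 0;0 0 0 0 0;.4 0 0 0 0;.4 0 0 0 0;.4 0 0 0 0;.4 0 0 0 0;.4 0 0 0 0'
python3 -m handwheel '.4 0 0 -.01 0;1 0 0 -.04 0;1 0 0 -.04 0;1 0 0 -.03 0;1 0 0 0 0'
python3 - <<'E'
from h import *
plan(.46,.141,.45,.24)
from plant import ctrl,capture
s=ctrl.sense();c=capture("wrist");c["p"]=s["ee_pos"];c["R"]=Ro.from_rotvec(s["orientation"]).as_matrix()
pickle.dump(c,open("w2.pkl","wb"));im=np.clip((c["image"][:,:,::-1].astype(float)/120)**.6*255,0,255).astype(np.uint8);cv2.imwrite("pics/w2.png",im)
E
```

```text
time: 6.4
ee_pos: [0.5988, 0.2029, 0.1289]
orientation: [-2.209, -2.234, 0.0]
contact_force: [-0.5, -0.3, 0.5]
finger_gap: 0.397
grasp_force: 0.0
time: 6.82
ee_pos: [0.6005, 0.2041, 0.2561]
orientation: [2.206, 2.231, 0.012]
contact_force: [1.3, -0.6, 0.8]
finger_gap: 0.646
grasp_force: 0.0
t6.82 pos [0.6005 0.2041 0.2561] psi 0.011 d [-0.0615 -0.1413  0.0148] turn -0.439 q7 -0.58 gap 0.646 F 0.0
```

View pics/w2.png

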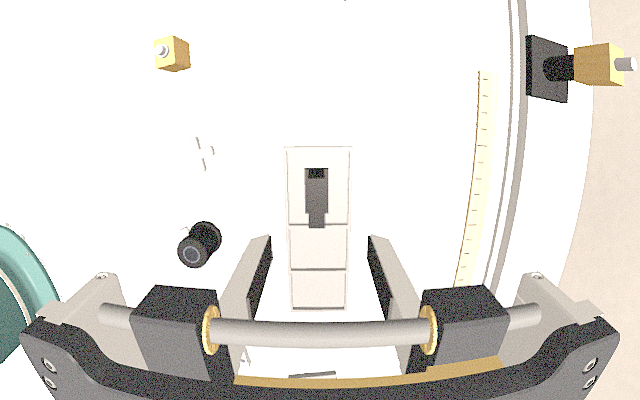

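```bash
python3 - <<'E'
from h import *
c=pickle.load(open("w2.pkl","rb"))
for n,u,v,z in(("bore",191,254,.05),("foot",206,238,.0),("screw",182,231,.037),("sock",161,50,.057),("t",285,147,.01),("t",351,147,.01),("t",346,309,.01),("t",292,309,.01)):print(n,np.round(wunp(c,u,v,z),4))
E
```

```text
bore [0.4615 0.1406 0.05  ]
foot [0.4621 0.1386 0.    ]
screw [0.4483 0.1622 0.037 ]
sock [0.4463 0.3563 0.057 ]
t [0.565  0.2504 0.01  ]
t [0.6355 0.2511 0.01  ]
t [0.6386 0.0448 0.01  ]
t [0.5685 0.0444 0.01  ]
```

```bash

python3 -m handwheel '1 -.0155 -.035 0 0;1 -.0155 -.035 0 0;1 -.0155 -.035 0 0;1 -.0155 -.035 0 0;1 0 0 0 -.115;1 0 0 0 -.115;1 0 0 0 -.115;1 0 0 0 -.115'
python3 -m handwheel '1 0 0 .035 0;1 0 0 .03 0;1 0 0 0 0'
python3 -c "
from h import *
plan(.4615,.1405,.47,.114)"
```

```text
time: 7.53
ee_pos: [0.4591, 0.1392, 0.2488]
orientation: [-1.634, -2.683, 0.001]
contact_force: [-0.1, -0.4, 0.1]
finger_gap: 0.998
grasp_force: 0.0
time: 7.78
ee_pos: [0.4572, 0.1384, 0.1796]
orientation: [-1.639, -2.674, 0.007]
contact_force: [-0.5, -0.7, -0.8]
finger_gap: 1.002
grasp_force: 0.0
t7.78 pos [0.4572 0.1384 0.1796] psi 0.471 d [-0.0002  0.0052  0.0656] turn 0.001 q7 -0.16 gap 1.002 F 0.0
```

```bash

python3 -m handwheel '1 0 .005 .03 0;1 0 0 .025 0;1 0 0 .01 0;0 0 0 0 0;0 0 0 0 0;0 0 0 0 0;0 0 0 0 0;0 0 0 0 0' 30
python3 -m handwheel '0 0 0 0 0;0 0 0 0 0;0 0 0 0 0;0 0 0 0 0;0 0 0 0 0;0 0 0 0 0;0 0 0 0 0'
python3 -c "
from h import *
plan(.600,.1315,0,.121)"
```

```text
time: 8.45
ee_pos: [0.4644, 0.1417, 0.12]
orientation: [1.642, 2.677, 0.002]
contact_force: [-0.4, -0.1, 1.2]
finger_gap: 0.681
grasp_force: 0.0
time: 9.03
ee_pos: [0.4639, 0.1416, 0.1189]
orientation: [-1.642, -2.678, 0.0]
contact_force: [-2.4, -1.0, 5.8]
finger_gap: 0.394
grasp_force: 30.0
t9.03 pos [0.4639 0.1416 0.1189] psi 0.471 d [-0.0708  0.1167 -0.0021] turn 0.471 q7 -0.25 gap 0.394 F 30.0
```

```bash

python3 -m handwheel '0 0 0 -.03 0;0 0 0 -.03 0;0 -.0177 .0292 0 0;0 -.0177 .0292 0 0;0 -.0177 .0292 0 0;0 -.0177 .0292 0 0;0 0 0 0 .118;0 0 0 0 .118'
python3 -m handwheel '0 0 0 0 .118;0 0 0 0 .117;0 0 0 0 0'
python3 -c "
from h import *
plan(.600,.1315,0,.122)"
```

```text
time: 9.7
ee_pos: [0.6013, 0.1311, 0.1779]
orientation: [-1.953, -2.46, -0.0]
contact_force: [-1.4, -0.4, -2.0]
finger_gap: 0.388
grasp_force: 30.0
time: 9.95
ee_pos: [0.6, 0.1317, 0.1786]
orientation: [-2.228, -2.215, 0.0]
contact_force: [0.0, 0.5, -1.0]
finger_gap: 0.395
grasp_force: 30.0
t9.95 pos [0.6    0.1317 0.1786] psi -0.006 d [-0.0002 -0.      0.0566] turn -0.006 q7 -0.50 gap 0.395 F 30.0
```

```bash

python3 -m handwheel '0 0 0 .03 0;0 0 0 .015 0;0 0 0 .008 0;0 0 0 .003 0;0 0 0 0 0;0 0 0 .001 0;0 0 0 0 0'
python3 -m handwheel '.6 0 0 0 0;.6 0 0 0 0;.6 0 0 0 0;.6 0 0 0 0;1 0 0 -.02 0;1 0 0 -.04 0;1 0 0 -.04 0;1 0 0 0 0'
python3 -c "
from h import *
plan(.4740,-.0545,.137,.121)"
```

```text
time: 10.53
ee_pos: [0.6004, 0.1316, 0.1223]
orientation: [2.22, 2.223, 0.001]
contact_force: [-0.2, 0.4, -1.2]
finger_gap: 0.395
grasp_force: 30.0
time: 11.2
ee_pos: [0.6024, 0.1326, 0.2292]
orientation: [2.218, 2.218, 0.012]
contact_force: [0.2, 0.8, 1.2]
finger_gap: 0.846
grasp_force: 0.0
t11.20 pos [0.6024 0.1326 0.2292] psi 0.000 d [-0.1873 -0.1294  0.1067] turn -0.137 q7 -0.48 gap 0.846 F 0.0
```

```bash

python3 -m handwheel '1 -.0312 -.0216 0 0;1 -.0312 -.0216 0 0;1 -.0312 -.0216 0 0;1 -.0312 -.0216 0 0;1 -.0312 -.0216 0 0;1 -.0312 -.0216 0 0;1 0 0 .03 -.12;1 0 0 0 -.017'
python3 - <<'E'
from h import *
plan(.4740,-.0545,.137,.121)
from plant import ctrl,capture
s=ctrl.sense();c=capture("wrist");c["p"]=s["ee_pos"];c["R"]=Ro.from_rotvec(s["orientation"]).as_matrix()
pickle.dump(c,open("w3.pkl","wb"));im=np.clip((c["image"][:,:,::-1].astype(float)/150)**.7*255,0,255).astype(np.uint8);cv2.imwrite("pics/w3.png",im)
E
```

```text
time: 11.87
ee_pos: [0.4685, -0.0573, 0.1894]
orientation: [-2.059, -2.37, 0.003]
contact_force: [-0.8, -0.2, -1.2]
finger_gap: 1.0
grasp_force: 0.0
t11.87 pos [ 0.4685 -0.0573  0.1894] psi 0.140 d [0.002  0.006  0.0684] turn 0.003 q7 0.01 gap 1.000 F 0.0
```

View pics/w3.png

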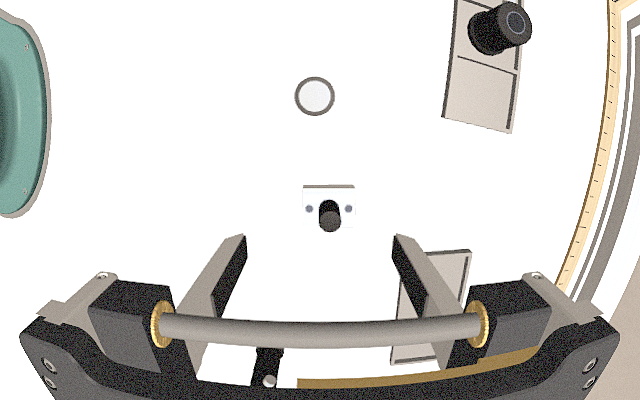

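```bash

python3 -m handwheel '1 .002 .006 .03 0;1 0 0 .025 0;1 0 0 .013 0;0 0 0 0 0;0 0 0 0 0;0 0 0 0 0;0 0 0 0 0;0 0 0 0 0'
python3 -m handwheel '0 0 0 0 0;0 0 0 0 0;0 0 0 0 0;0 0 0 0 0;0 0 0 0 0;0 0 0 0 0;0 0 0 0 0;0 0 0 0 0'
python3 -m handwheel '0 0 0 0 0;0 0 0 0 0'
python3 -c "
from h import *
plan(.600,.0725,0,.121)"
```

```text
time: 12.58
ee_pos: [0.4767, -0.0528, 0.1249]
orientation: [2.064, 2.367, 0.001]
contact_force: [-0.1, -0.8, 0.5]
finger_gap: 0.682
grasp_force: 0.0
time: 13.25
ee_pos: [0.4761, -0.0528, 0.1238]
orientation: [-2.064, -2.368, 0.0]
contact_force: [-0.7, 0.0, -0.6]
finger_gap: 0.186
grasp_force: 30.0
time: 13.42
ee_pos: [0.4761, -0.0528, 0.1238]
orientation: [-2.064, -2.368, 0.0]
contact_force: [0.8, -0.0, -1.7]
finger_gap: 0.187
grasp_force: 30.0
t13.42 pos [ 0.4761 -0.0528  0.1238] psi 0.137 d [0.1072 0.1398 0.0028] turn 0.137 q7 -0.08 gap 0.187 F 30.0
```

```bash

python3 -m handwheel '0 0 0 -.03 0;0 0 0 -.03 0;0 .0214 .028 0 0;0 .0214 .028 0 0;0 .0214 .028 0 0;0 .0214 .028 0 0;0 .0214 .028 0 0;0 0 0 0 .12'
python3 -m handwheel '0 0 0 0 .017;0 0 0 0 0'
python3 -c "
from h import *
plan(.600,.0725,0,.1268)"
```

```text
time: 14.08
ee_pos: [0.603, 0.0777, 0.1837]
orientation: [-2.194, -2.247, -0.005]
contact_force: [-1.1, 0.9, -1.6]
finger_gap: 0.184
grasp_force: 30.0
time: 14.25
ee_pos: [0.5999, 0.0721, 0.1834]
orientation: [-2.22, -2.223, 0.002]
contact_force: [0.6, -0.7, -0.7]
finger_gap: 0.184
grasp_force: 30.0
t14.25 pos [0.5999 0.0721 0.1834] psi 0.001 d [0.0004 0.0002 0.0566] turn 0.001 q7 -0.39 gap 0.184 F 30.0
```

```bash

python3 -m handwheel '0 0 0 .03 0;0 0 0 .015 0;0 0 0 .008 0;0 0 0 .003 0;0 0 0 0 0;0 0 0 .001 0;0 0 0 0 0'
python3 -m handwheel '.4 0 0 0 0;.4 0 0 0 0;.4 0 0 0 0;.4 0 0 -.01 0;1 0 0 -.03 0;1 0 0 -.04 0;1 0 0 -.04 0;1 0 0 0 0'
python3 - <<'E'
from h import *
plan(.444,.355,.09,.2)
from plant import ctrl,capture
s=ctrl.sense();c=capture("wrist");c["p"]=s["ee_pos"];c["R"]=Ro.from_rotvec(s["orientation"]).as_matrix()
pickle.dump(c,open("w4.pkl","wb"));im=np.clip((c["image"][:,:,::-1].astype(float)/200)**.7*255,0,255).astype(np.uint8);cv2.imwrite("pics/w4.png",im)
E
```

```text
time: 14.83
ee_pos: [0.6006, 0.0721, 0.1277]
orientation: [2.221, 2.221, 0.002]
contact_force: [-0.3, -0.4, -2.0]
finger_gap: 0.185
grasp_force: 30.0
time: 15.5
ee_pos: [0.6025, 0.0732, 0.2552]
orientation: [2.217, 2.218, 0.012]
contact_force: [0.9, 0.5, 1.0]
finger_gap: 0.645
grasp_force: 0.0
t15.50 pos [0.6025 0.0732 0.2552] psi 0.000 d [ 0.2818 -0.159   0.054 ] turn -0.090 q7 -0.36 gap 0.645 F 0.0
```

View pics/w4.png

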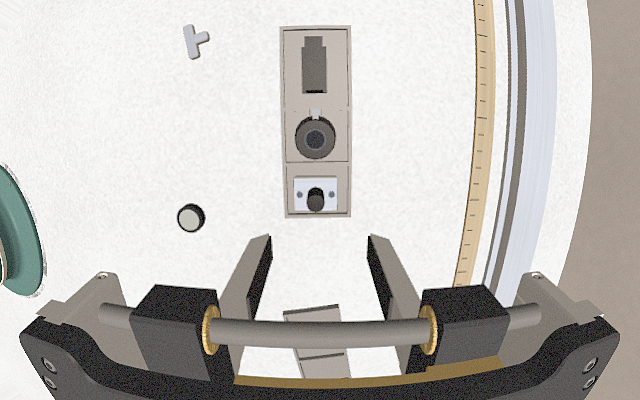

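```bash

python3 -m handwheel '1 .0352 -.0199 0 0;1 .0352 -.0199 0 0;1 .0352 -.0199 0 0;1 .0352 -.0199 0 0;1 .0352 -.0199 0 0;1 .0352 -.0199 0 0;1 .0352 -.0199 0 0;1 .0352 -.0199 0 0'
python3 -m handwheel '1 0 0 .03 -.09;1 0 0 .02 0;1 0 0 0 0'
python3 - <<'E'
from h import *
plan(.444,.355,.09,.108)
from plant import ctrl,capture
s=ctrl.sense();c=capture("wrist");c["p"]=s["ee_pos"];c["R"]=Ro.from_rotvec(s["orientation"]).as_matrix()
pickle.dump(c,open("w5.pkl","wb"));im=np.clip((c["image"][:,:,::-1].astype(float)/200)**.7*255,0,255).astype(np.uint8)[150:310,210:430];cv2.imwrite("pics/w5.png",cv2.resize(im,None,fx=3,fy=3))
E
```

```text
time: 16.22
ee_pos: [0.4396, 0.3551, 0.2468]
orientation: [2.221, 2.221, -0.001]
contact_force: [1.4, 1.0, 0.6]
finger_gap: 1.002
grasp_force: 0.0
time: 16.47
ee_pos: [0.4394, 0.3531, 0.1934]
orientation: [-2.117, -2.32, 0.009]
contact_force: [-1.0, -0.6, -1.2]
finger_gap: 1.001
grasp_force: 0.0
t16.47 pos [0.4394 0.3531 0.1934] psi 0.092 d [0.0017 0.0052 0.0853] turn 0.002 q7 -0.90 gap 1.001 F 0.0
```

View pics/w5.png

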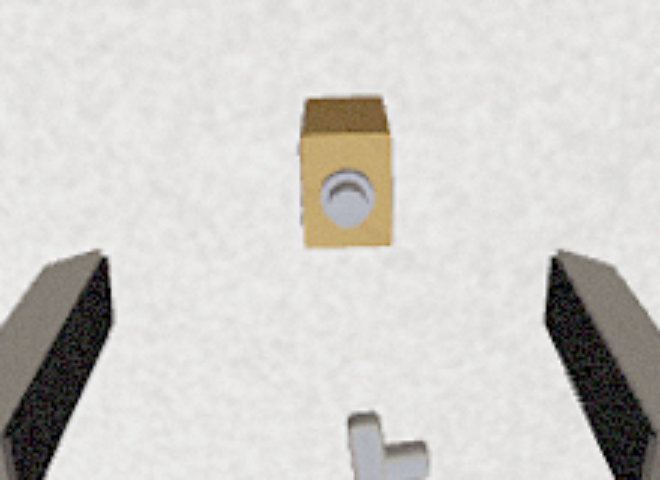

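```bash
python3 - <<'E'
from h import *
c=pickle.load(open("w5.pkl","rb"))
p=wunp(c,210+347/3,150+190/3,.045);print(p);plan(p[0],p[1],.09,.108)
E
```

```text
[0.44293294 0.35812776 0.045     ]
t16.52 pos [0.4403 0.3533 0.1955] psi 0.090 d [0.0047 0.0034 0.0874] turn -0.000 q7 -0.90 gap 1.000 F 0.0
```

```bash

python3 -m handwheel '1 .003 .0035 .03 0;1 0 0 .03 0;1 0 0 .018 0;1 0 0 .009 0;0 0 0 0 0;0 0 0 0 0;0 0 0 0 0;0 0 0 0 0' 35
python3 -m handwheel '0 0 0 0 0;0 0 0 0 0;0 0 0 0 0;0 0 0 0 0;0 0 0 0 0;0 0 0 0 0;0 0 0 0 0;0 0 0 0 0'
python3 -m handwheel '0 0 0 0 0;0 0 0 0 0'
python3 -c "
from h import *
plan(.600,-.1335,.158,.21)"
```

```text
time: 17.18
ee_pos: [0.4449, 0.3575, 0.1114]
orientation: [2.119, 2.318, 0.003]
contact_force: [0.1, -0.3, -0.6]
finger_gap: 0.748
grasp_force: 0.0
time: 17.85
ee_pos: [0.4442, 0.3572, 0.1099]
orientation: [-2.119, -2.319, 0.0]
contact_force: [-0.6, 0.4, 0.3]
finger_gap: 0.256
grasp_force: 34.9
time: 18.02
ee_pos: [0.4442, 0.3572, 0.1098]
orientation: [-2.119, -2.319, 0.0]
contact_force: [-0.7, 0.6, 1.8]
finger_gap: 0.249
grasp_force: 34.9
t18.02 pos [0.4442 0.3572 0.1098] psi 0.090 d [-0.5027  0.111  -0.1002] turn -0.068 q7 -0.97 gap 0.249 F 34.9
```

```bash

python3 -m handwheel '0 0 0 -.035 0;0 0 0 -.035 0;0 0 0 -.035 0;0 -.0387 .0085 0 0;0 -.0387 .0085 0 0;0 -.0387 .0085 0 0;0 -.0387 .0085 0 0;0 -.0387 .0085 0 0'
python3 -m handwheel '0 -.0387 .0085 0 0;0 -.0387 .0085 0 0;0 -.0387 .0085 0 0;0 -.0387 .0085 0 0;0 -.0387 .0085 0 0;0 -.0387 .0085 0 0;0 -.0387 .0085 0 0;0 -.0387 .0085 0 0'
python3 -m handwheel '0 0 0 0 -.068;0 0 0 0 0'
python3 - <<'E'
from h import *
plan(.600,-.1335,.158,.1128)
from plant import ctrl,capture
s=ctrl.sense();c=capture("wrist");c["p"]=s["ee_pos"];c["R"]=Ro.from_rotvec(s["orientation"]).as_matrix()
pickle.dump(c,open("w6.pkl","wb"));im=np.clip((c["image"][:,:,::-1].astype(float)/200)**.7*255,0,255).astype(np.uint8);cv2.imwrite("pics/w6.png",im)
E
```

```text
time: 18.68
ee_pos: [0.5042, 0.1663, 0.215]
orientation: [2.119, 2.319, 0.0]
contact_force: [0.5, 0.9, -0.9]
finger_gap: 0.255
grasp_force: 34.9
time: 19.35
ee_pos: [0.5997, -0.1361, 0.2148]
orientation: [-2.119, -2.319, 0.0]
contact_force: [0.5, 0.2, -0.9]
finger_gap: 0.258
grasp_force: 34.9
time: 19.52
ee_pos: [0.5995, -0.1365, 0.2142]
orientation: [-2.039, -2.389, 0.001]
contact_force: [-0.0, 1.3, -0.9]
finger_gap: 0.253
grasp_force: 34.9
t19.52 pos [ 0.5995 -0.1365  0.2142] psi 0.158 d [0.0029 0.0011 0.1014] turn -0.000 q7 0.13 gap 0.253 F 34.9
```

View pics/w6.png

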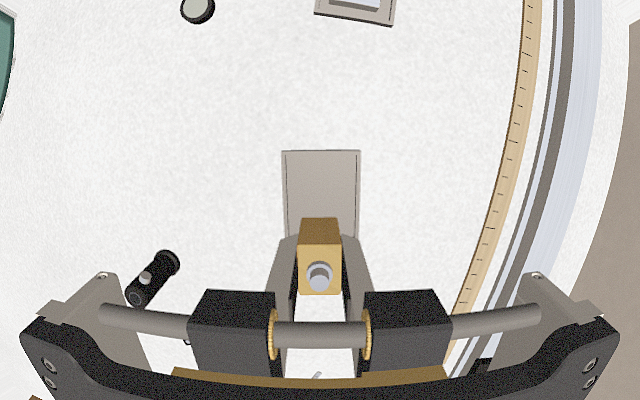

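```bash
python3 - <<'E'
from h import *
c=pickle.load(open("w6.pkl","rb"))
for q in((283,150,.01),(361,150,.01),(155,275,.067),(133,297,.08)):print(wunp(c,*q).round(4))
E
python3 -m handwheel '0 .003 .001 .04 0;0 0 0 .03 0;0 0 0 .018 0;0 0 0 .009 0;0 0 0 .003 0;0 0 0 0 0;0 0 0 0 0;0 0 0 0 0'
python3 -c "
from h import *
plan(.600,-.1335,.158,.1128)"
```

```text
[ 0.558  -0.0943  0.01  ]
[ 0.6299 -0.0828  0.01  ]
[ 0.4536 -0.2185  0.067 ]
[ 0.432  -0.2423  0.08  ]
time: 20.23
ee_pos: [0.6007, -0.1307, 0.1163]
orientation: [2.038, 2.388, 0.001]
contact_force: [0.8, -0.6, -1.0]
finger_gap: 0.253
grasp_force: 34.9
t20.23 pos [ 0.6007 -0.1307  0.1163] psi 0.158 d [-0.0026 -0.0012  0.0035] turn -0.000 q7 0.07 gap 0.253 F 34.9
```

```bash

python3 -m handwheel '0 0 0 .002 0;0 0 0 .0015 0;0 0 0 0 0;.5 0 0 0 0;.5 0 0 0 0;.5 0 0 0 0;.5 0 0 0 0;.5 0 0 -.01 0'
python3 -m handwheel '1 0 0 -.03 0;1 0 0 -.04 0;1 0 0 -.04 0;1 0 0 0 0'
python3 -c "
from h import *
plan(.435,-.2435,-.46,.21)"
```

```text
time: 20.9
ee_pos: [0.5993, -0.1307, 0.1201]
orientation: [-2.038, -2.388, 0.002]
contact_force: [0.3, 0.5, -0.3]
finger_gap: 0.499
grasp_force: 0.0
time: 21.23
ee_pos: [0.6025, -0.1308, 0.2395]
orientation: [2.034, 2.384, 0.007]
contact_force: [1.4, -0.5, 1.0]
finger_gap: 0.747
grasp_force: 0.0
t21.23 pos [ 0.6025 -0.1308  0.2395] psi 0.158 d [-0.0848 -0.1835  0.0282] turn 0.618 q7 0.13 gap 0.747 F 0.0
```

```bash

python3 -m handwheel '1 -.017 -.0365 0 0;1 -.017 -.0365 0 0;1 -.017 -.0365 0 0;1 -.017 -.0365 0 0;1 -.017 -.0365 0 0;1 0 0 0 .124;1 0 0 0 .124;1 0 0 0 .124'
python3 -m handwheel '1 0 0 0 .124;1 0 0 0 .122;1 0 0 0 0'
python3 - <<'E'
from h import *
plan(.435,-.2435,-.46,.128)
from plant import ctrl,capture
s=ctrl.sense();c=capture("wrist");c["p"]=s["ee_pos"];c["R"]=Ro.from_rotvec(s["orientation"]).as_matrix()
pickle.dump(c,open("w7.pkl","wb"));im=np.clip((c["image"][:,:,::-1].astype(float)/180)**.6*255,0,255).astype(np.uint8);cv2.imwrite("pics/w7.png",im)
E
```

```text
time: 21.9
ee_pos: [0.4327, -0.2442, 0.2322]
orientation: [2.453, 1.962, 0.0]
contact_force: [0.8, 1.4, -0.4]
finger_gap: 1.0
grasp_force: 0.0
time: 22.15
ee_pos: [0.4333, -0.2434, 0.232]
orientation: [2.674, 1.648, 0.0]
contact_force: [-0.3, 0.8, -0.2]
finger_gap: 0.997
grasp_force: 0.0
t22.15 pos [ 0.4333 -0.2434  0.232 ] psi -0.466 d [0.0007 0.0015 0.104 ] turn -0.006 q7 -0.12 gap 0.997 F 0.0
```

View pics/w7.png

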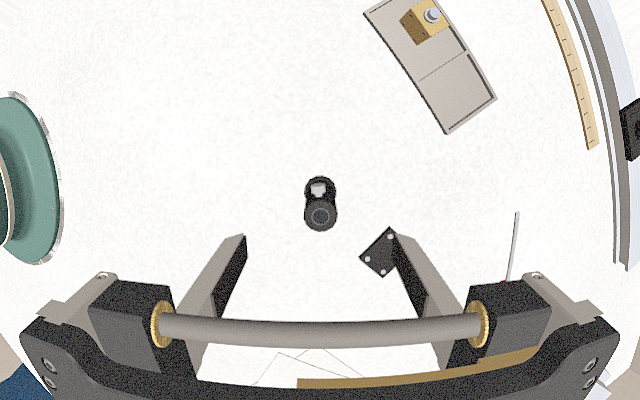

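```bash

python3 -m handwheel '1 .0007 .0015 .04 0;1 0 0 .035 0;1 0 0 .02 0;1 0 0 .009 0;0 0 0 0 0;0 0 0 0 0;0 0 0 0 0;0 0 0 0 0'
python3 -m handwheel '0 0 0 0 0;0 0 0 0 0;0 0 0 0 0;0 0 0 0 0;0 0 0 0 0;0 0 0 0 0;0 0 0 0 0;0 0 0 0 0'
python3 -c "
from h import *
plan(.612,-.207,.158,.131)"
```

```text
time: 22.87
ee_pos: [0.4355, -0.2439, 0.1287]
orientation: [2.667, 1.656, 0.002]
contact_force: [-0.3, 0.1, -0.6]
finger_gap: 0.754
grasp_force: 0.0
time: 23.53
ee_pos: [0.4348, -0.2435, 0.1273]
orientation: [-2.669, -1.656, 0.0]
contact_force: [0.4, 1.0, -0.8]
finger_gap: 0.286
grasp_force: 35.0
t23.53 pos [ 0.4348 -0.2435  0.1273] psi -0.460 d [ 0.1113  0.1426 -0.0038] turn -0.618 q7 -0.19 gap 0.286 F 35.0
```

```bash

python3 -m handwheel '0 0 0 -.03 0;0 0 0 -.03 0;0 .0223 .0285 0 0;0 .0223 .0285 0 0;0 .0223 .0285 0 0;0 .0223 .0285 0 0;0 .0223 .0285 0 0;0 0 0 0 -.124'
python3 -m handwheel '0 0 0 0 -.124;0 0 0 0 -.124;0 0 0 0 -.124;0 0 0 0 -.122;0 0 0 0 0'
python3 -c "
from h import *
plan(.612,-.207,.158,.1303)"
```

```text
time: 24.2
ee_pos: [0.6172, -0.2035, 0.1871]
orientation: [2.561, 1.819, 0.005]
contact_force: [1.5, -0.0, -0.4]
finger_gap: 0.286
grasp_force: 35.0
time: 24.62
ee_pos: [0.6119, -0.2071, 0.187]
orientation: [-2.031, -2.395, -0.0]
contact_force: [0.1, 0.3, -0.1]
finger_gap: 0.286
grasp_force: 35.0
t24.62 pos [ 0.6119 -0.2071  0.187 ] psi 0.164 d [-0.      0.0002  0.0567] turn 0.006 q7 0.21 gap 0.286 F 35.0
```

```bash

python3 -m handwheel '0 0 0 .03 0;0 0 0 .015 0;0 0 0 .008 0;0 0 0 .003 0;0 0 0 .001 0;0 0 0 0 0;0 0 0 0 0'
python3 -m handwheel '.5 0 0 0 0;.5 0 0 0 0;.5 0 0 0 0;.5 0 0 0 0;.5 0 0 -.01 0;.5 0 0 -.03 0;.5 0 0 -.04 0;.5 0 0 -.04 0'
python3 -m handwheel '.5 -.04 0 0 0;.5 -.04 0 0 0;.5 -.04 0 0 0;.5 -.04 0 0 0;.5 -.04 0 0 0;.5 -.04 0 0 0;.5 0 0 0 0;.5 0 0 0 0'
python3 - <<'E'
from h import *
from plant import capture
plan(.6,-.3,0,.2)
c=capture("top");d=capture("side")
f=lambda i:np.clip((i[:,:,::-1].astype(float)/150)**.6*255,0,255).astype(np.uint8)
a=cv2.resize(f(c["image"])[150:250,165:455],None,fx=2.7,fy=2.7,interpolation=cv2.INTER_CUBIC)
b=cv2.resize(f(d["image"])[110:330,220:430],None,fx=1.45,fy=1.45,interpolation=cv2.INTER_CUBIC)
o=np.zeros((a.shape[0]+b.shape[0],800,3),np.uint8);o[:a.shape[0],:a.shape[1]]=a;o[a.shape[0]:,:b.shape[1]]=b
cv2.imwrite("pics/fin.png",o)
E
```

```text
time: 25.2
ee_pos: [0.6123, -0.2068, 0.1307]
orientation: [2.04, 2.389, 0.0]
contact_force: [-0.0, 0.4, -1.8]
finger_gap: 0.289
grasp_force: 35.0
time: 25.87
ee_pos: [0.6116, -0.2066, 0.2521]
orientation: [-2.038, -2.389, 0.0]
contact_force: [1.0, -0.5, 0.9]
finger_gap: 0.497
grasp_force: 0.0
time: 26.53
ee_pos: [0.649, -0.4463, 0.25]
orientation: [-2.043, -2.386, 0.0]
contact_force: [-0.2, 0.4, -0.3]
finger_gap: 0.497
grasp_force: 0.0
t26.53 pos [ 0.649  -0.4463  0.25  ] psi 0.155 d [ 0.1521 -0.0259  0.05  ] turn 0.155 q7 0.55 gap 0.497 F 0.0
```

View pics/fin.png

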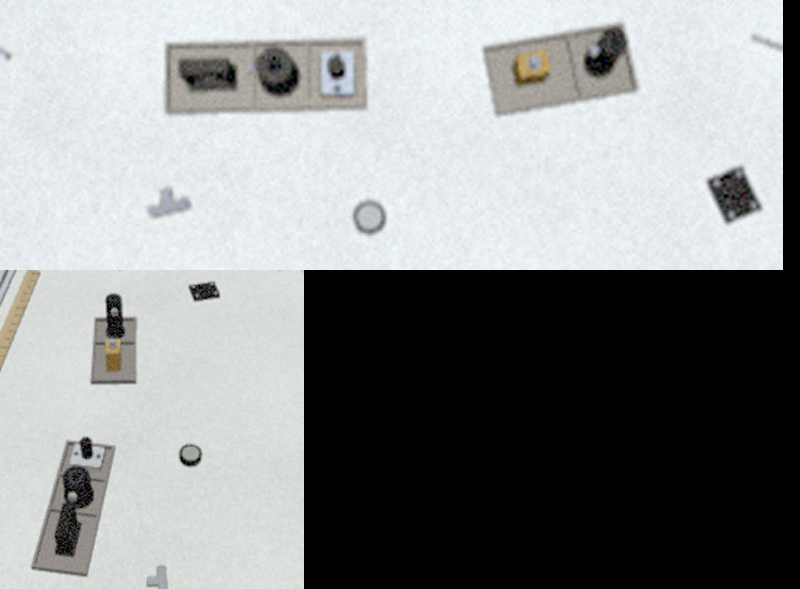

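All five parts stand upright in their pockets, the bystanders haven't moved, and the gripper is clear.

```bash
python3 -c "
from plant import ctrl
print(ctrl.sign_off())"
```

```text
the job is handed in; nothing more can be done
None
```

Both kits are made up and handed in at about 26.5 s: all five parts stand upright in their assigned pockets in the final top and side pictures, the cover plate, lens tube and tee adaptor were left where they lay, and the gripper is open and clear.

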